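# Settle the upper tray of a display stand on its posts and lock it

## Task

The upper tray of the display stand is lying crooked on the tips of its four posts. With the marble foot and the steel dome staying on it, nudge the tray until every corner hole drops over its own post and it sits down level on the collars, then swing the red keeper in over the tray's rim, square to that side, so that the tray cannot lift off. Leave the other things on the bench where they are.

Things in the scene. Friction and masses are not known exactly. Their poses are not given: they have to be found in the camera images.
- stand: display stand screwed to the bench: dark foot plate 170 x 230 mm, a small fixed plywood shelf, four steel posts with axes at x = +-42, y = +-72 mm, and a keeper pillar 12 mm across at x = +93, y = 0. Origin at the centre of its underside on the bench, z up, x across the short side and towards the pillar, y along the long side.
- pin_tip (a point): tip of the post at the stand's +x, +y corner; the four are alike. Each post has a flat collar 25 mm across, top 100 mm above the bench, on which the tray rests when home, and above it a pin 8 mm across that tapers over its upper half to 4 mm and ends here, 112 mm above the bench.
- home (a point): point on the stand's z axis, 100 mm up, level with the collars: where the tray's origin lies when the tray is home, with the tray's axes along the stand's.
- tray: loose upper tray, about 0.45 kg, 150 (x) x 210 (y) mm outside, brown wooden floor 6 mm thick. Origin at the centre of its underside, axes along its sides, z up. At the start it lies level on the four pin tips, underside 112 mm up, shifted 16 to 26 mm to the stand's -x, up to 18 mm either way along the stand's y, and turned by at most 0.06 rad.
- tray_hole (a point): underside of the tray's hole at its +x, +y corner; four round through holes 14 mm across at x = +-42, y = +-72 mm. The tray drops 12 mm by its own weight once all four holes lie over their own pins, each about 3 mm free all round.
- rim_edge (a point): top outer edge of the tray's rim, middle of its -x side (x = -75, y = 0, 22 mm above the underside). The aluminium rim runs all round, 5 mm thick, its top 22 mm above the underside. The tray slides on the pins when its rim is pushed with a few newtons; two spread fingertips on one side keep it square.
- keeper (a joint): red keeper arm, turning about the pillar's vertical axis. 0: it points along the stand's +y, beside the tray; pi/2: to the stand's -x, square over the tray's rim. Positive is counter-clockwise from above. It starts between -0.45 and 0.1, stops at -0.6 and 1.65, and stays where it is left (0.03 N m of friction).
- pivot (a point): on the keeper's turning axis, level with the arm's underside, 124.5 mm above the bench. The arm is 13 mm wide, 7 mm thick: it passes 2.5 mm above the rim of the tray when that is home, and is blocked by the rim while the tray still lies on the pin tips.
- keeper_knob (a point): top centre of the red round knob at the free end of the keeper arm, 45 mm from the pivot axis: 13 mm across, upright, 25 mm tall above the arm, its top 156.5 mm above the bench.
- marble_foot: white marble block (lamp foot) 40 x 40 x 34 mm tall, about 0.15 kg, standing loose on the tray in its +y half, clear of the holes, to stay there; origin at the centre of its underside.
- dome: small steel dome (lamp cap) 58 mm across, 37 mm tall, 0.08 kg, standing loose on the tray in its -y half, clear of the holes, to stay there; origin at the centre of its underside.
- bulb_lamp: round clear-bulb lamp, 80 mm across, 190 mm tall; bystander on the bench; origin under its centre.
- mushroom_lamp: grey mushroom lamp, 120 mm across, 118 mm tall; bystander; origin under its centre.
- mug: white mug, 80 mm across, 90 mm tall; bystander; origin under its centre.
- polish: white bottle with a blue cap, 56 mm across, 150 mm tall; bystander; origin under its centre.

How it is judged:
By the outcome, as a careful person would: the job done as asked, in the order asked, and still so for the second after the job is handed in, with the robot touching nothing.
It also fails if it takes over 58 s, if anything falls off the work surface, if the arm or the gripper's body presses on something with over 40 N, if the wrist force passes 120 N, or if a joint passes its speed limit or range.

## Robot

A 6-joint arm with a two-finger parallel gripper is mounted at the origin on the work surface. World frame = base frame: x ahead of the robot, y to its left, z up, the work surface at z = 0. Lengths are in m, angles in rad, forces in N, time in s.
With the tool pointing down it reaches from about 0.275 to 0.75 m from the base axis. Payload 10.2 kg.
Tool frame: the origin (TCP) lies at the very end of the fingers, on their centre line; the grasp point (between the pads) lies 19 mm behind it; z points along the fingers, y is the direction in which the jaws open and shut (so a half turn about z gives the same grasp; the last joint's range is limited). The gripper opens to 88 mm and grips with 3 to 60 N. Pads are 18 mm wide; open, the fingers measure 123 mm over their backs; the gripper's body (75 mm by 187 mm) begins 45 mm behind the grasp point.
Start: joints at [-1.51, 0.313, 1.498, -0, 1.331, -0.223], TCP at [0.147, -0.504, 0.239] pointing down, gripper open.
Joint ranges: [-2.94, 2.94], [-0.97, 2.17], [0.19, 2.56], [-1.23, 4.37], [0.02, 3.11], [-2.88, 2.88]. Speed limits (rad/s): [2.39, 2.39, 3.01, 3.14, 3.14, 3.14].

## Interface

Orientations are given as [roll, pitch, yaw] about the fixed x, y, z axes, in that order (R = Rz(yaw) Ry(pitch) Rx(roll)).
In Python, from cell import * gives the robot as it stands.
- The arm moves only by the tool jog_arm, never from a script. Its argument "steps" is a list of rows, each a list of 7 numbers: the shift along the tool's x, y, z in m, then the turn, a rotation vector about the tool's x, y, z in rad, then the finger opening in m, from 0 to 0.0881. A call has exactly 10 rows; each row shifts and turns the commanded pose from where the row before left it, along the tool's axes as they then stand; what a row does not reach is not made up. A row lasts 1/10 s, in which the tool goes at most 50 mm and 8.59 degrees, less where a joint would pass 70% of its speed; a pose out of reach is approached as far as the arm can. A call with a gripper value outside its range is refused whole. The fingers move at their own pace and stop on an object; "force" is the grip in N (left out, the last holds). Time passes only in rows, so rows that do not move let the fingers close, or fill a call up. It gives the time, the measured TCP pose, the force and the opening at its end, in the units of the state.
- get_obs(): the state, without advancing time (a new reading comes with each control period).
- get_image(name): name is "scene" or "top" or "wrist"; returns the picture (384x512x3 uint8, blue, green, red); there is no depth.
- calibration(name): a dict with "fx", "fy", "cx", "cy" (pixels), "camera_from_world" (4x4, takes a point from world to camera coordinates). Camera axes: x right, y down, z forward; pixel columns grow to the right and rows downward; lengths in m; the calibration is good to about 2 mm. A picture is of the moment at which its call begins: read the wrist's pose just before it. calibration takes no time and is no camera call; for the wrist camera it gives the pose at the moment of the call.
- finish_job(): hands the job in, once; it reports no verdict.
Trained networks look in the newest picture that a camera, given by its name, has taken for a name from the list of things; names that differ only in an ending like _2 or _b are one class to them, and where a whole thing is asked for, a point or a joint stands for the part that bears it (a point fixed in the world has none). Each returns a list of dicts, best first, with "conf" (0 to 1); they miss things now and then, are a little off and sometimes report something else, mostly with a low value. They report only what shows in the picture. A call takes as long as a camera call.
- masks_of(label, camera): "region" (384x512 bool, what is visible of it) and "uv" ([column, row] in pixels, amid what is visible of it).
- landmark_of(label, camera): "uv" ([column, row] in pixels: a listed point, or the origin of a listed thing).
The state is a dict: "t": time; "qpos": joint angles; "dq": joint speeds; "tau": joint torques, N m; "eef_pos": TCP position; "eef_rot": TCP orientation; "ft_force": force on the tool from outside, world axes, zero at the start; "torque": the same for the moment, N m; "gripper_width": finger opening in m.
Only numpy, scipy, OpenCV 4.12 (cv2) and the standard library are available. Lean on these libraries where they do the work, as an engineer would, in place of code of your own. Each camera call takes 0.05 s, during which the arm holds its last target.

## Working session

There is one attempt and no reset: what is moved stays moved. The work goes in short steps, Python scripts to look and compute and a tool call to move; the robot and the scene stay as the last step left them, time stands still between calls to the robot, and variables do not carry over. Pictures are saved under pics/ and viewed, and the job is handed in when it is done.

Besides the shell and the picture viewer there is one more tool, called after ">>>" as name(argument=value, ...) on one line, values as JSON. jog_arm: Moves the arm, as the interface text tells. Its arguments: {"type":"object","properties":{"steps":{"type":"array","items":{"type":"array","items":{"type":"number"}}},"force":{"type":"number"}},"required":["steps"]}

```bash
ls; mkdir -p pics
cat > h.py <<'E'
from cell import *
import numpy as np, cv2
def pix2z(cal,uv,z):
    T=np.array(cal["camera_from_world"]);R=T[:3,:3];t=T[:3,3]
    c=-R.T@t;d=R.T@np.array([(uv[0]-cal["cx"])/cal["fx"],(uv[1]-cal["cy"])/cal["fy"],1])
    return c+d*(z-c[2])/d[2]
def proj(cal,p):
    T=np.array(cal["camera_from_world"]);q=T[:3,:3]@np.array(p)+T[:3,3]
    return np.array([cal["fx"]*q[0]/q[2]+cal["cx"],cal["fy"]*q[1]/q[2]+cal["cy"]])
E
python3 - <<'E'
from h import *
for n in ["scene","top","wrist"]:
    im=get_image(n);cv2.imwrite(f"pics/{n}0.png",im)
    c=calibration(n);T=np.array(c["camera_from_world"]);print(n,c["fx"],c["cx"],c["cy"],(-T[:3,:3].T@T[:3,3]).round(3),T[2,:3].round(2))
for cam in ["top","scene"]:
  c=calibration(cam)
  for l,z in [("stand",0),("tray",.112),("home",.1),("pin_tip",.112),("tray_hole",.112),("rim_edge",.134),("pivot",.1245),("keeper_knob",.1565),("marble_foot",.118),("dome",.118)]:
    for r in landmark_of(l,cam)[:2]:
        print(cam,l,round(r["conf"],2),np.round(r["uv"],1),pix2z(c,r["uv"],z).round(4))
o=get_obs();print(o["t"],o["eef_pos"],o["eef_rot"],o["ft_force"])
E
```

```text
pics
scene 398.8085916771126 252.51692850823127 195.52557377211727 [1.286 0.488 0.798] [-0.66 -0.45 -0.6 ]
top 477.2823662249732 257.23632121188535 184.58892140555457 [ 4.060e-01 -1.000e-03  1.412e+00] [ 0.11  0.01 -0.99]
wrist 296.03123840020476 257.1686999690143 189.43948643568103 [ 0.217 -0.484  0.385] [-0.27 -0.08 -0.96]
top pin_tip 0.88 [233.7 176.5] [0.5758 0.0783 0.112 ]
top pin_tip 0.23 [244.1 146.8] [0.6581 0.0485 0.112 ]
top tray_hole 0.89 [231.9 184.2] [0.5546 0.0835 0.112 ]
top rim_edge 0.96 [255.2 225.8] [0.4392 0.0212 0.134 ]
top pivot 0.71 [263.9 159.1] [ 0.6205 -0.0055  0.1245]
top keeper_knob 0.56 [245.9 150.3] [0.6399 0.0421 0.1565]
top marble_foot 0.54 [244.8 200.6] [0.5084 0.0486 0.118 ]
top dome 0.85 [270.6 205.6] [ 0.4935 -0.0213  0.118 ]
top dome 0.54 [245.6 198.9] [0.513  0.0463 0.118 ]
scene stand 0.66 [262.5 228.7] [0.5201 0.0091 0.    ]
scene stand 0.56 [248.8 212.2] [ 0.4799 -0.0696 -0.    ]
scene tray 0.78 [266.9 200.2] [0.5191 0.0194 0.112 ]
scene home 0.7 [261.9 205.2] [0.5335 0.0124 0.1   ]
scene pin_tip 0.55 [273.5 216.5] [0.5692 0.0731 0.112 ]
scene tray_hole 0.96 [278.2 217.6] [0.5657 0.0858 0.112 ]
scene rim_edge 0.95 [280.7 178.5] [0.4312 0.0099 0.134 ]
scene pivot 0.96 [238.5 210.6] [ 0.6163 -0.0089  0.1245]
scene keeper_knob 0.64 [260.7 231.1] [0.68   0.1044 0.1565]
scene keeper_knob 0.64 [138.1 203.2] [ 0.7761 -0.2152  0.1565]
scene marble_foot 0.76 [278.1 199.5] [0.5046 0.0473 0.118 ]
scene dome 0.5 [256.9 190.7] [ 0.5048 -0.0248  0.118 ]
1.15 [ 0.14700181 -0.5039984   0.23871   ] [-3.14157111e+00  1.07293840e-05  2.83822558e-01] [ 0.03887109 -0.06354096  0.12259449]
```

Run:
```python
import cv2
a=cv2.imread("pics/top0.png");b=cv2.imread("pics/scene0.png")
cv2.imwrite("pics/topc.png",cv2.resize(a[110:270,160:360],(800,600*800//800),interpolation=cv2.INTER_CUBIC)[:600])
cv2.imwrite("pics/topc.png",cv2.resize(a[120:260,170:350],None,fx=4.2,fy=4.2,interpolation=cv2.INTER_CUBIC))
cv2.imwrite("pics/scenec.png",cv2.resize(b[130:290,160:360],None,fx=3.7,fy=3.7,interpolation=cv2.INTER_CUBIC))
```

```text
(no output)
```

View pics/topc.png

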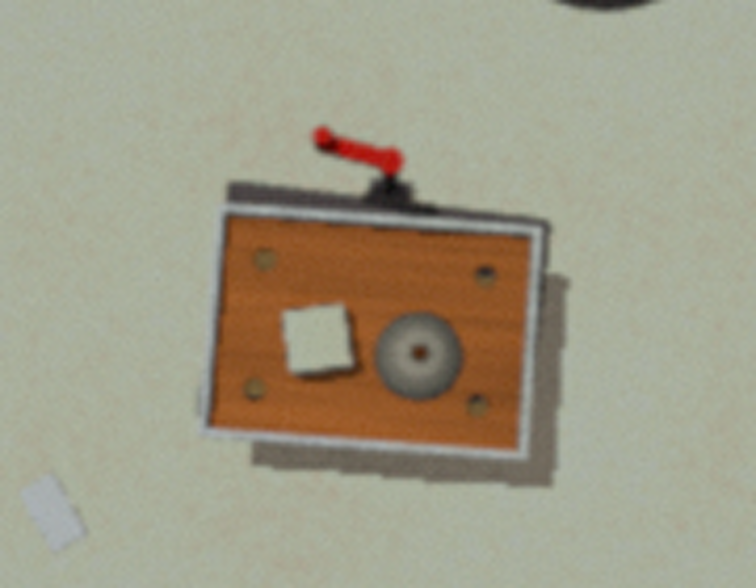

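View pics/scenec.png

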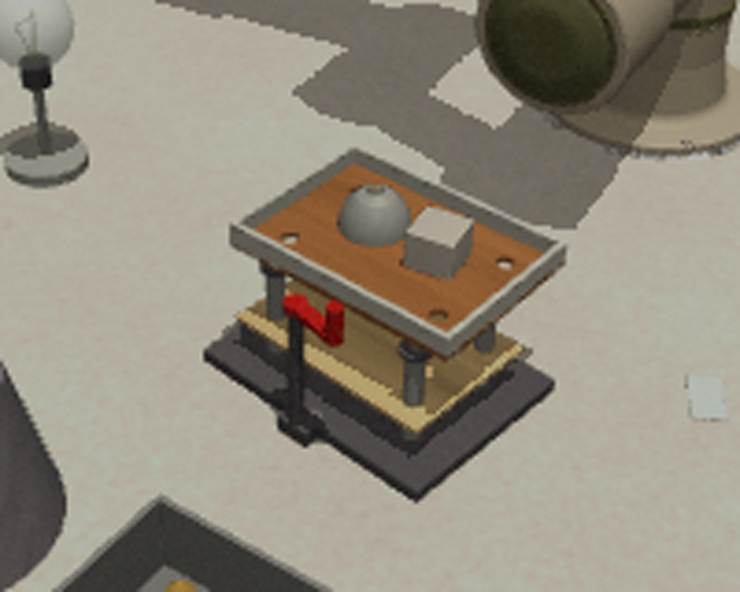

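View pics/top0.png

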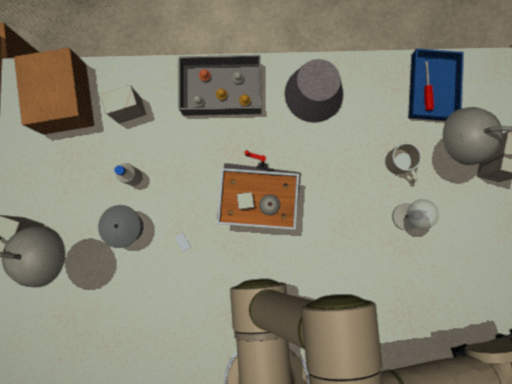

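View pics/scene0.png

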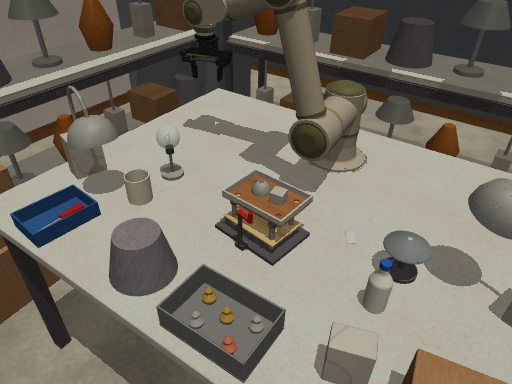

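The tray's rim corners show up in the top crop, turned about 4° in the image. The red arm is at crop (320-395, 130-165) and angled away from the tray. I'll bring the wrist camera above the tray for an accurate fit.

```bash
cat >> h.py <<'E'
from scipy.spatial.transform import Rotation as Ro
def rows(target,yaw,n,pos=None,rot=None):
    o=get_obs()
    pos=o["eef_pos"] if pos is None else pos
    rot=o["eef_rot"] if rot is None else rot
    R0=Ro.from_euler('xyz',rot);R1=Ro.from_euler('xyz',[np.pi,0,yaw])
    th=(R0.inv()*R1).as_rotvec()
    p=R0.inv().apply(np.array(target)-pos)
    Rs=Ro.from_rotvec(th/n)
    M=sum(Ro.from_rotvec(th*k/n).as_matrix() for k in range(n))
    d=np.linalg.solve(M,p)
    print("row x%d"%n,d.round(5),(th/n).round(5))
E
python3 - <<'E'
from h import *
rows([0.42,0.01,0.27],-0.05,20)
E
```

```text
row x20 [ 0.01683 -0.0239  -0.00156] [-0.       0.       0.01669]
```

>>> jog_arm(steps=[[0.0168,-0.0239,-0.0016,0,0,0.0167,0.088],[0.0168,-0.0239,-0.0016,0,0,0.0167,0.088],[0.0168,-0.0239,-0.0016,0,0,0.0167,0.088],[0.0168,-0.0239,-0.0016,0,0,0.0167,0.088],[0.0168,-0.0239,-0.0016,0,0,0.0167,0.088],[0.0168,-0.0239,-0.0016,0,0,0.0167,0.088],[0.0168,-0.0239,-0.0016,0,0,0.0167,0.088],[0.0168,-0.0239,-0.0016,0,0,0.0167,0.088],[0.0168,-0.0239,-0.0016,0,0,0.0167,0.088],[0.0168,-0.0239,-0.0016,0,0,0.0167,0.088]])

```text
t: 2.15
eef_pos: [0.262, -0.2346, 0.2549]
eef_rot: [3.141, -0.0, 0.116]
ft_force: [0.5, -0.7, 0.7]
gripper_width: 0.0883
```

>>> jog_arm(steps=[[0.0168,-0.0239,-0.0016,0,0,0.0167,0.088],[0.0168,-0.0239,-0.0016,0,0,0.0167,0.088],[0.0168,-0.0239,-0.0016,0,0,0.0167,0.088],[0.0168,-0.0239,-0.0016,0,0,0.0167,0.088],[0.0168,-0.0239,-0.0016,0,0,0.0167,0.088],[0.0168,-0.0239,-0.0016,0,0,0.0167,0.088],[0.0168,-0.0239,-0.0016,0,0,0.0167,0.088],[0.0168,-0.0239,-0.0016,0,0,0.0167,0.088],[0.0168,-0.0239,-0.0016,0,0,0.0167,0.088],[0.0168,-0.0239,-0.0016,0,0,0.0167,0.088]])

```text
t: 3.15
eef_pos: [0.42, 0.011, 0.2709]
eef_rot: [3.142, -0.0, -0.051]
ft_force: [0.1, -0.7, 0.1]
gripper_width: 0.0879
```

Run:
```python
from h import *
o=get_obs();print(o["t"],o["eef_pos"],o["eef_rot"])
c=calibration("wrist");im=get_image("wrist");cv2.imwrite("pics/w1.png",im)
im=cv2.resize(im,None,fx=1.5,fy=1.5,interpolation=cv2.INTER_CUBIC);cv2.imwrite("pics/w1b.png",im)
T=np.array(c["camera_from_world"]);print((-T[:3,:3].T@T[:3,3]).round(3))
for l,z in [("stand",0),("tray",.112),("home",.1),("pin_tip",.112),("tray_hole",.112),("rim_edge",.134),("pivot",.1245),("keeper_knob",.1565),("marble_foot",.118),("dome",.118)]:
    for r in landmark_of(l,"wrist")[:2]:
        print(l,round(r["conf"],2),np.round(r["uv"],1),pix2z(c,r["uv"],z).round(4))
```

```text
3.15 [0.42000548 0.01102794 0.27091587] [ 3.14150213e+00 -3.97279016e-04 -5.06065055e-02]
[0.493 0.007 0.417]
tray 0.71 [250.3  84. ] [0.5102 0.0128 0.112 ]
pin_tip 0.34 [215.8  90.7] [0.5058 0.0469 0.112 ]
tray_hole 0.65 [169.3  32.8] [0.5589 0.0855 0.112 ]
rim_edge 0.57 [243.3 162. ] [0.438  0.0233 0.134 ]
marble_foot 0.8 [214.9  92.6] [0.5038 0.0472 0.118 ]
dome 0.93 [285.3  98. ] [ 0.4954 -0.0203  0.118 ]
```

View pics/w1b.png

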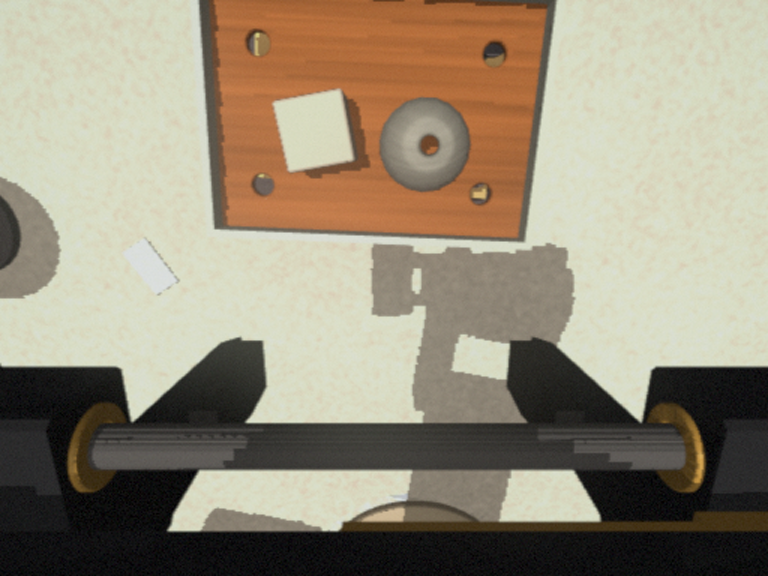

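Wrist picture: the holes at about (258,42), (494,53), (262,184) and (480,193). The keeper is out of view, so I'm shifting the camera forward and up.

>>> jog_arm(steps=[[0.011,0,-0.004,0,0,0,0.088],[0.011,0,-0.004,0,0,0,0.088],[0.011,0,-0.004,0,0,0,0.088],[0.011,0,-0.004,0,0,0,0.088],[0.011,0,-0.004,0,0,0,0.088],[0.011,0,-0.004,0,0,0,0.088],[0.011,0,-0.004,0,0,0,0.088],[0.011,0,-0.004,0,0,0,0.088],[0.011,0,-0.004,0,0,0,0.088],[0,0,0,0,0,0,0.088]])

```text
t: 4.7
eef_pos: [0.519, 0.0044, 0.3068]
eef_rot: [3.141, -0.0, -0.051]
ft_force: [-0.2, -0.3, 0.0]
gripper_width: 0.088
```

Run:
```python
from h import *
o=get_obs();print(o["t"],o["eef_pos"],o["eef_rot"])
c=calibration("wrist");im=get_image("wrist");cv2.imwrite("pics/w2.png",im)
import pickle;pickle.dump(c,open("c2.pkl","wb"))
im=cv2.resize(im,None,fx=1.5,fy=1.5,interpolation=cv2.INTER_CUBIC);cv2.imwrite("pics/w2b.png",im)
T=np.array(c["camera_from_world"]);print((-T[:3,:3].T@T[:3,3]).round(3))
for l,z in [("stand",0),("tray",.112),("home",.1),("pin_tip",.112),("tray_hole",.112),("rim_edge",.134),("pivot",.1245),("keeper_knob",.1565)]:
    for r in landmark_of(l,"wrist")[:2]:
        print(l,round(r["conf"],2),np.round(r["uv"],1),pix2z(c,r["uv"],z).round(4))
```

```text
4.7 [0.51896856 0.00440531 0.30676326] [ 3.14149620e+00 -4.46542517e-04 -5.05970793e-02]
[0.592 0.    0.453]
stand 0.22 [ 16.1 208.5] [0.4465 0.4007 0.    ]
tray 0.79 [249.9 175.6] [0.5091 0.0134 0.112 ]
pin_tip 0.89 [189.2 112.9] [0.5844 0.0768 0.112 ]
tray_hole 0.82 [184.3 131.3] [0.5645 0.0847 0.112 ]
rim_edge 0.79 [245.  235.6] [0.4422 0.0225 0.134 ]
pivot 0.92 [258.7  72.2] [ 0.6216 -0.0026  0.1245]
pivot 0.39 [246.1 237.3] [0.4355 0.022  0.1245]
keeper_knob 0.83 [207.2  53.9] [0.6368 0.0442 0.1565]
```

View pics/w2b.png

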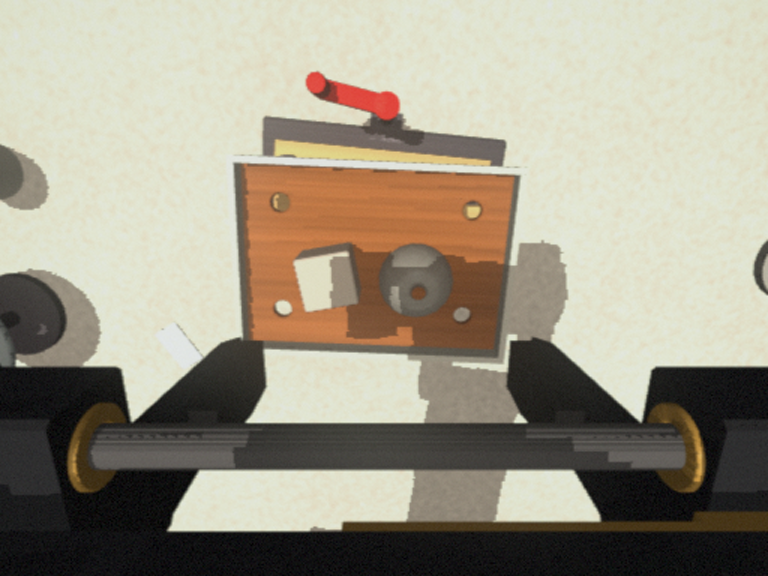

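```bash
python3 - <<'E'
from h import *
import pickle;c=pickle.load(open("c2.pkl","rb"))
P=lambda u,v,z:pix2z(c,(u/1.5,v/1.5),z)
for z in [0,.01,.02,.03]:
    a,b=P(264,117,z),P(505,140,z);d=a-b
    print(z,np.linalg.norm(d).round(4),"yaw",np.arctan2(-d[0],d[1]).round(3),((a+b)/2).round(4))
H=np.array([P(280,202,.117),P(473,210,.117),P(283,308,.117),P(462,314,.117)])
print(H.round(4)); print(H.mean(0)); d=H[0]-H[1];print(np.linalg.norm(d),np.arctan2(-d[0],d[1])); d=H[2]-H[3];print(np.arctan2(-d[0],d[1]))
C=np.array([P(235,156,.134),P(520,168,.134)]);d=C[0]-C[1];print(C.round(4),np.linalg.norm(d),np.arctan2(-d[0],d[1]))
print(P(388,104,.13),P(317,82,.1565))
E
python3 - <<'E'
import cv2
a=cv2.imread("pics/w2.png")
cv2.imwrite("pics/w2c.png",cv2.resize(a[40:130,150:360],None,fx=3.8,fy=3.8,interpolation=cv2.INTER_CUBIC))
E
```

```text
0 0.2332 yaw -0.141 [ 6.149e-01 -2.000e-04  0.000e+00]
0.01 0.2281 yaw -0.141 [ 6.143e-01 -1.000e-04  1.000e-02]
0.02 0.2229 yaw -0.141 [ 6.138e-01 -1.000e-04  2.000e-02]
0.03 0.2178 yaw -0.141 [ 6.133e-01 -1.000e-04  3.000e-02]
[[ 0.5611  0.0813  0.117 ]
 [ 0.5477 -0.0629  0.117 ]
 [ 0.4774  0.0889  0.117 ]
 [ 0.4649 -0.0544  0.117 ]]
[0.51277452 0.01322583 0.117     ]
0.14480487628319763 -0.09245140215729296
-0.0867490779753841
[[ 0.5955  0.1045  0.134 ]
 [ 0.5773 -0.0922  0.134 ]] 0.19754617253899143 -0.09205200091216477
[ 0.6238037  -0.00267866  0.13      ] [0.63596858 0.0404568  0.1565    ]
```

View pics/w2c.png

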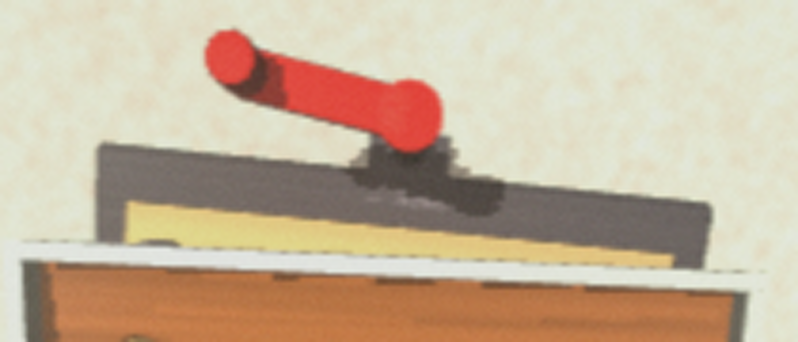

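Fit result: the stand has home ≈ (0.531, 0.011) and yaw ≈ -0.14. The pivot, the plate edge and the pin tip all agree to about 2 mm. The tray is at ≈ (0.512, 0.013) with yaw ≈ -0.09, so it is about 19 mm off in x, about 1 mm off in y, and turned +0.05.

Run:
```python
from h import *
rows([0.416,0.0275,0.25],-0.141,10)
```

```text
row x10 [-0.01038 -0.00133  0.00568] [ 0.00e+00 -1.00e-05  9.08e-03]
```

>>> jog_arm(steps=[[-0.0104,-0.0013,0.0057,0,0,0.009,0.088],[-0.0104,-0.0013,0.0057,0,0,0.009,0.088],[-0.0104,-0.0013,0.0057,0,0,0.009,0.088],[-0.0104,-0.0013,0.0057,0,0,0.009,0.088],[-0.0104,-0.0013,0.0057,0,0,0.009,0.088],[-0.0104,-0.0013,0.0057,0,0,0.009,0.088],[-0.0104,-0.0013,0.0057,0,0,0.009,0.088],[-0.0104,-0.0013,0.0057,0,0,0.009,0.088],[-0.0104,-0.0013,0.0057,0,0,0.009,0.088],[-0.0104,-0.0013,0.0057,0,0,0.009,0.088]])

```text
t: 6.15
eef_pos: [0.4154, 0.0273, 0.2496]
eef_rot: [3.142, -0.0, -0.141]
ft_force: [0.0, 0.3, 1.1]
gripper_width: 0.0879
```

>>> jog_arm(steps=[[0,0,0.0137,0,0,0,0.088],[0,0,0.0137,0,0,0,0.088],[0,0,0.0137,0,0,0,0.088],[0,0,0.0137,0,0,0,0.088],[0,0,0.0137,0,0,0,0.088],[0,0,0.0137,0,0,0,0.088],[0,0,0.0137,0,0,0,0.088],[0,0,0.0137,0,0,0,0.088],[0,0,0.0137,0,0,0,0.088],[0,0,0.0137,0,0,0,0.088]])

```text
t: 7.15
eef_pos: [0.4159, 0.0272, 0.1123]
eef_rot: [3.142, -0.0, -0.14]
ft_force: [0.2, -0.5, 0.3]
gripper_width: 0.088
```

Run:
```python
from h import *
o=get_obs();print(o["t"],o["eef_pos"],o["eef_rot"],o["ft_force"])
for n in ["wrist","scene"]:
  cv2.imwrite(f"pics/{n}3.png",get_image(n))
c=calibration("wrist")
for l,z in [("tray_hole",.112),("rim_edge",.134)]:
    for r in landmark_of(l,"wrist")[:2]:
        print(l,round(r["conf"],2),np.round(r["uv"],1),pix2z(c,r["uv"],z).round(4))
b=cv2.imread("pics/scene3.png")
cv2.imwrite("pics/scene3c.png",cv2.resize(b[100:270,180:380],None,fx=3.5,fy=3.5,interpolation=cv2.INTER_CUBIC))
```

```text
7.15 [0.41592934 0.02720763 0.11230378] [ 3.14159050e+00 -3.88272740e-04 -1.40193709e-01] [ 0.17030745 -0.50479343  0.31423247]
rim_edge 0.67 [264.2 213.7] [0.4396 0.0204 0.134 ]
```

View pics/wrist3.png

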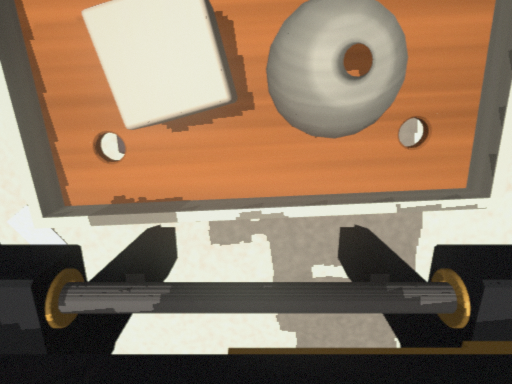

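View pics/scene3c.png

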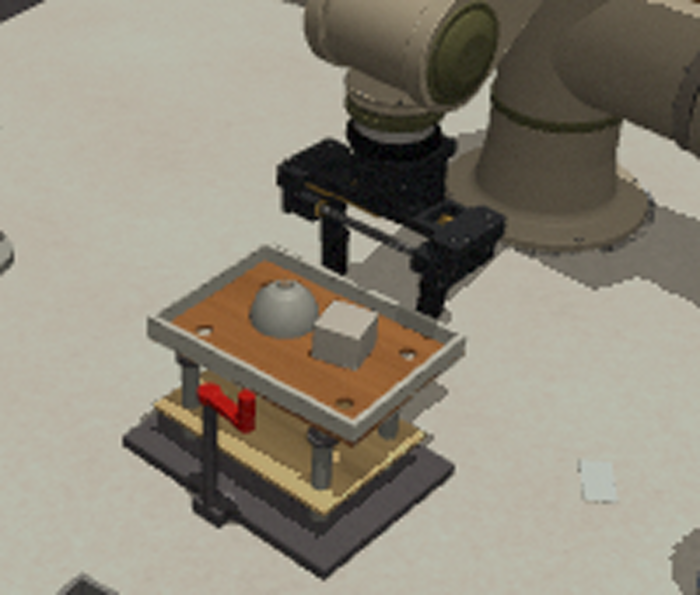

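The fingertips are just clear of the -x rim and spread within its length. Pushing along the stand's +x.

>>> jog_arm(steps=[[0.0026,0,0,0,0,0,0.088],[0.0026,0,0,0,0,0,0.088],[0.0026,0,0,0,0,0,0.088],[0.0026,0,0,0,0,0,0.088],[0.0026,0,0,0,0,0,0.088],[0.0026,0,0,0,0,0,0.088],[0.0026,0,0,0,0,0,0.088],[0.0026,0,0,0,0,0,0.088],[0.0026,0,0,0,0,0,0.088],[0.0026,0,0,0,0,0,0.088]])

```text
t: 8.35
eef_pos: [0.4409, 0.024, 0.1127]
eef_rot: [-3.141, 0.003, -0.139]
ft_force: [-6.4, 1.6, 4.0]
gripper_width: 0.0881
```

```bash
cat > look.py <<'E'
from h import *
import sys
k=sys.argv[1]
o=get_obs();print(o["t"],o["eef_pos"].round(4),o["eef_rot"].round(3),o["ft_force"].round(1))
w=get_image("wrist");b=get_image("scene");t=get_image("top")
cv2.imwrite(f"pics/w{k}.png",w)
cv2.imwrite(f"pics/t{k}.png",t)
cv2.imwrite(f"pics/s{k}.png",cv2.resize(b[140:270,190:350],None,fx=4.5,fy=4.5,interpolation=cv2.INTER_CUBIC))
E
python3 look.py 4
```

```text
8.35 [0.4409 0.024  0.1127] [-3.141e+00  3.000e-03 -1.390e-01] [-6.4  1.6  4. ]
```

View pics/w4.png

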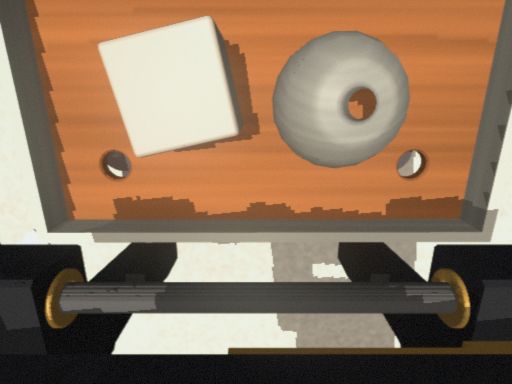

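View pics/s4.png

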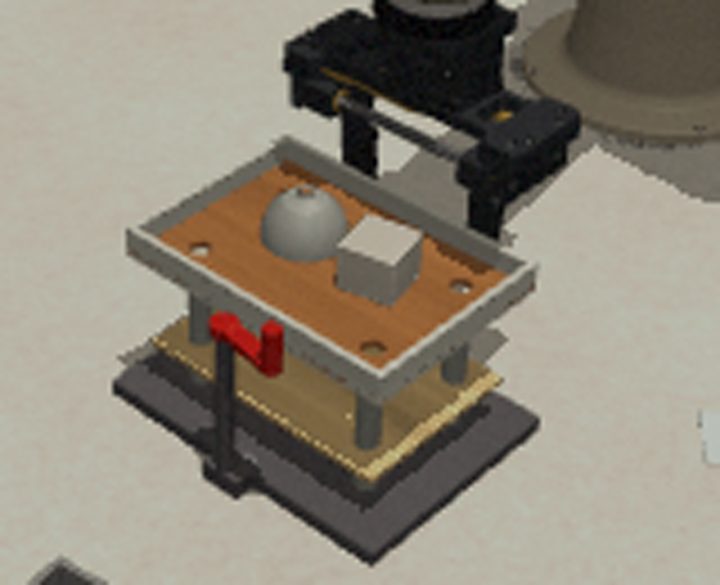

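The tray is square to the fingers now, with about 7 mm to go; I'm creeping the rest.

>>> jog_arm(steps=[[0.0007,0,0,0,0,0,0.088],[0.0007,0,0,0,0,0,0.088],[0.0007,0,0,0,0,0,0.088],[0.0007,0,0,0,0,0,0.088],[0.0007,0,0,0,0,0,0.088],[0.0007,0,0,0,0,0,0.088],[0,0,0,0,0,0,0.088],[0,0,0,0,0,0,0.088],[0,0,0,0,0,0,0.088],[0,0,0,0,0,0,0.088]])

```text
t: 9.5
eef_pos: [0.4455, 0.0229, 0.1127]
eef_rot: [3.141, 0.001, -0.14]
ft_force: [-4.7, -0.4, 3.8]
gripper_width: 0.0881
```

```bash
python3 look.py 5
```

```text
9.5 [0.4455 0.0229 0.1127] [ 3.141e+00  1.000e-03 -1.400e-01] [-4.7 -0.4  3.8]
```

View pics/w5.png

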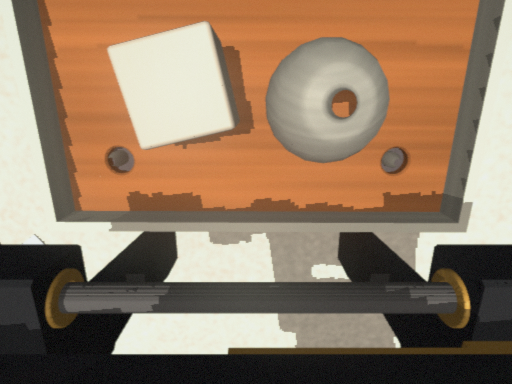

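View pics/s5.png

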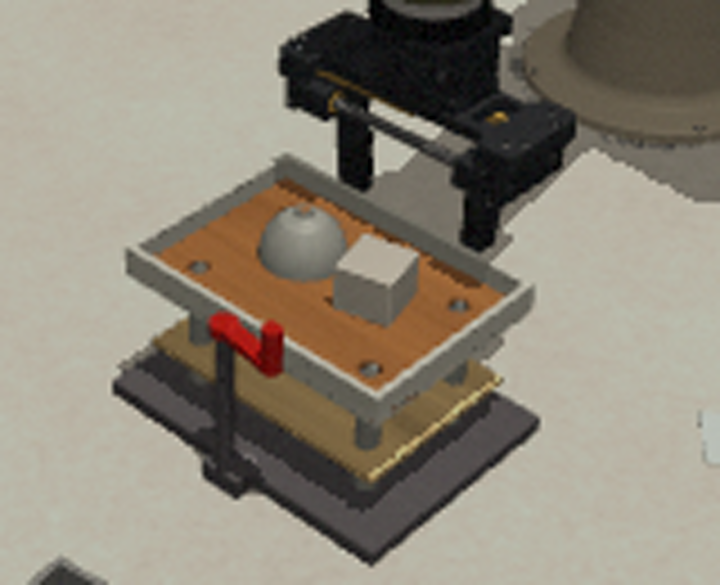

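The tray dropped: pins now show in the holes at (120,159) and (393,159), and the scene view agrees. I'm backing off and lifting to check.

>>> jog_arm(steps=[[-0.005,0,0,0,0,0,0.088],[-0.01,0,0,0,0,0,0.088],[0,0,-0.02,0,0,0,0.088],[0,0,-0.03,0,0,0,0.088],[0.01,0,-0.03,0,0,0,0.088],[0.02,0,-0.03,0,0,0,0.06],[0.02,0,-0.03,0,0,0,0.03],[0.02,0,-0.03,0,0,0,0.03],[0.01,0,-0.01,0,0,0,0.03],[0,0,0,0,0,0,0.03]])

```text
t: 10.65
eef_pos: [0.5109, 0.0137, 0.2936]
eef_rot: [3.141, -0.003, -0.14]
ft_force: [0.7, 0.0, -1.0]
gripper_width: 0.0501
```

```bash
python3 look.py 6
python3 - <<'E'
from h import *
print(get_obs()["qpos"])
for cam in ["wrist","scene","top"]:
  c=calibration(cam)
  for l,z in [("pivot",.1245),("keeper_knob",.1565),("tray_hole",.1),("pin_tip",.112),("rim_edge",.122)]:
    for r in landmark_of(l,cam)[:1]:
        print(cam,l,round(r["conf"],2),np.round(r["uv"],1),pix2z(c,r["uv"],z).round(4))
E
```

```text
10.65 [0.5109 0.0137 0.2936] [ 3.141e+00 -3.000e-03 -1.400e-01] [ 0.7  0.  -1. ]
[-2.02601092e-01  2.45650707e-01  1.44811320e+00  8.64455528e-05
  1.44959734e+00  1.50817488e+00]
wrist pivot 0.84 [258.3  60.5] [ 0.6198 -0.0028  0.1245]
wrist keeper_knob 0.83 [204.7  48.4] [0.632  0.0426 0.1565]
wrist tray_hole 0.61 [190.4 114.2] [0.579  0.0788 0.1   ]
wrist pin_tip 0.68 [190.2 113.6] [0.5797 0.0762 0.112 ]
wrist rim_edge 0.59 [253.6 215.6] [0.4588 0.0253 0.122 ]
scene pivot 0.65 [239.7 212.5] [ 0.6209 -0.0015  0.1245]
scene keeper_knob 0.55 [249.6 214.7] [0.645  0.0472 0.1565]
scene tray_hole 0.64 [273.7 224.1] [0.5832 0.0833 0.1   ]
scene pin_tip 0.8 [271.6 216. ] [0.5704 0.0678 0.112 ]
scene rim_edge 0.89 [278.2 189.2] [0.467  0.0241 0.122 ]
top pivot 0.78 [260.7 159.1] [0.6206 0.0032 0.1245]
top keeper_knob 0.55 [243.2 150.3] [0.64   0.0494 0.1565]
top tray_hole 0.43 [406.8 213.5] [ 0.466  -0.3935  0.1   ]
top rim_edge 0.59 [256.4 218.4] [0.4593 0.0178 0.122 ]
```

View pics/w6.png

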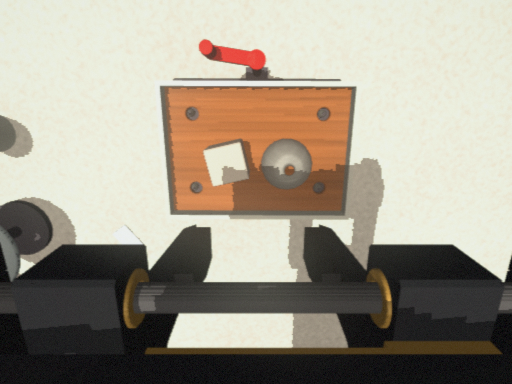

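View pics/s6.png

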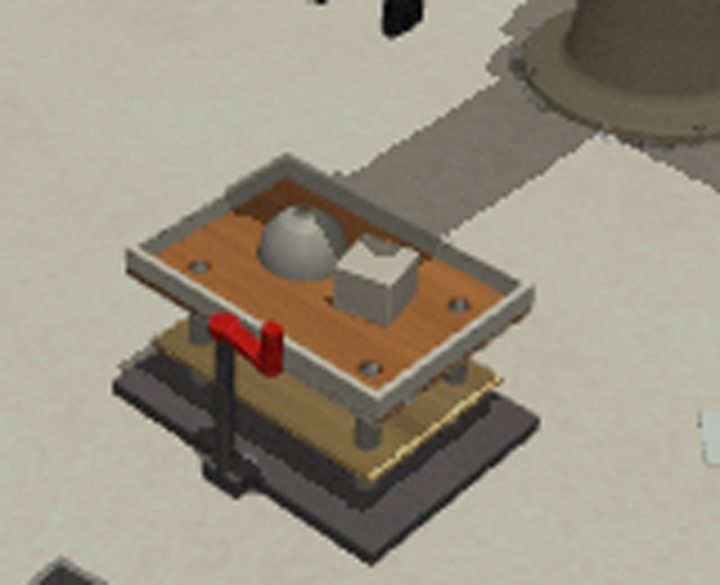

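All four pins now show in the holes, (192,113), (323,113), (196,187) and (318,187), and both loads are still in place. Next is the approach over the knob.

Run:
```python
from h import *
rows([0.635,0.0425,0.225],1.26,10)
o=get_obs()
# rim corner check: home pose vs picture, z .122
c=calibration("scene");cw=calibration("wrist")
h=np.array([.5290,.0116]);y=-.141;R=np.array([[np.cos(y),-np.sin(y)],[np.sin(y),np.cos(y)]])
for sx,sy in [(1,1),(1,-1),(-1,-1),(-1,1)]:
    q=h+R@[75*sx/1e3,105*sy/1e3]
    print((sx,sy),[((proj(c,[*q,z])-[190,140])*4.5).round(0) for z in (.122,.134)],proj(cw,[*q,.122]).round(1))
```

```text
row x10 [0.01342 0.00363 0.00677] [-0.       0.      -0.14002]
(1, 1) [array([378., 396.]), array([379., 380.])] [152.4  80.5]
(1, -1) [array([124., 244.]), array([124., 228.])] [360.9  80.5]
(-1, -1) [array([285., 149.]), array([286., 134.])] [348.  219.2]
(-1, 1) [array([535., 280.]), array([537., 265.])] [165.4 219.2]
```

>>> jog_arm(steps=[[0.0134,0.0036,0.0068,0,0,-0.14,0.035],[0.0134,0.0036,0.0068,0,0,-0.14,0.035],[0.0134,0.0036,0.0068,0,0,-0.14,0.035],[0.0134,0.0036,0.0068,0,0,-0.14,0.035],[0.0134,0.0036,0.0068,0,0,-0.14,0.035],[0.0134,0.0036,0.0068,0,0,-0.14,0.035],[0.0134,0.0036,0.0068,0,0,-0.14,0.035],[0.0134,0.0036,0.0068,0,0,-0.14,0.035],[0.0134,0.0036,0.0068,0,0,-0.14,0.035],[0.0134,0.0036,0.0068,0,0,-0.14,0.035]])

```text
t: 12.55
eef_pos: [0.6352, 0.0429, 0.2242]
eef_rot: [-3.141, 0.0, 1.265]
ft_force: [0.2, 0.1, 0.1]
gripper_width: 0.035
```

```bash
python3 look.py 7
python3 - <<'E'
from h import *
for cam in ["wrist","scene"]:
  c=calibration(cam)
  for l,z in [("pivot",.1245),("keeper_knob",.1565)]:
    for r in landmark_of(l,cam)[:1]:
        print(cam,l,round(r["conf"],2),np.round(r["uv"],1),pix2z(c,r["uv"],z).round(4))
E
```

```text
12.55 [0.6352 0.0429 0.2242] [-3.141  0.     1.265] [0.2 0.1 0.1]
wrist pivot 0.72 [149.7 215.8] [0.5362 0.0494 0.1245]
wrist keeper_knob 0.93 [260.4 202.3] [0.6368 0.0416 0.1565]
scene pivot 0.74 [235.6 210.6] [ 0.6208 -0.0152  0.1245]
scene keeper_knob 0.66 [253.8 194.8] [0.5694 0.0081 0.1565]
```

View pics/w7.png

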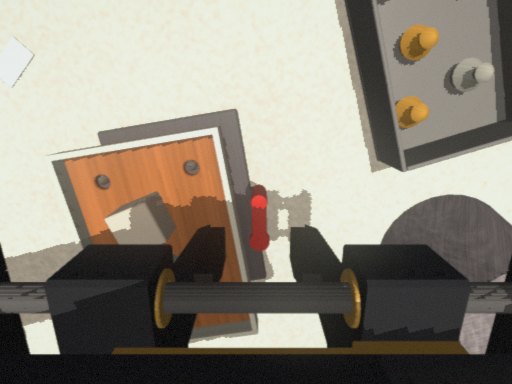

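View pics/s7.png

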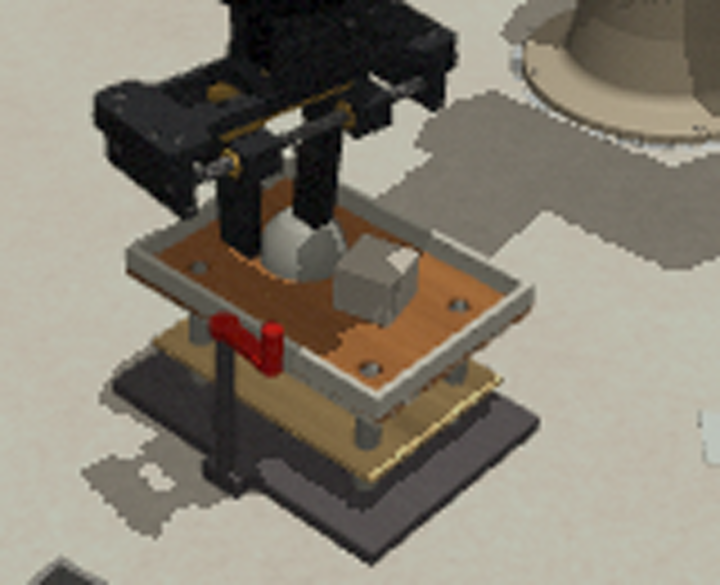

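The knob sits centred between the fingers, at wrist pixel (260,202) → (0.637, 0.042). Descending around it.

>>> jog_arm(steps=[[0,0.001,0.009,0,0,0,0.035],[0,0,0.01,0,0,0,0.035],[0,0,0.01,0,0,0,0.035],[0,0,0.01,0,0,0,0.035],[0,0,0.01,0,0,0,0.035],[0,0,0.01,0,0,0,0.035],[0,0,0.01,0,0,0,0.035],[0,0,0.01,0,0,0,0.035],[0,0,0.006,0,0,0,0.019],[0,0,0,0,0,0,0.019]])

```text
t: 13.9
eef_pos: [0.6353, 0.0424, 0.1387]
eef_rot: [-3.14, 0.0, 1.26]
ft_force: [0.8, 0.4, -0.1]
gripper_width: 0.0212
```

```bash
python3 look.py 8
python3 - <<'E'
from h import *
o=get_obs();p=o["eef_pos"];piv=np.array([.6208,-.0015]);v=p[:2]-piv
a=np.arctan2(v[1],v[0]);print(np.linalg.norm(v),a,o["eef_rot"][2],o["gripper_width"])
E
```

```text
13.9 [0.6353 0.0424 0.1387] [-3.14  0.    1.26] [ 0.8  0.4 -0.1]
0.0464076811367076 1.2384707940406758 1.2597865597765097 0.019308965578220733
```

View pics/w8.png

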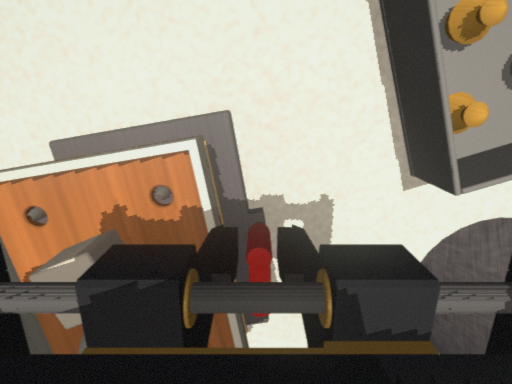

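View pics/s8.png

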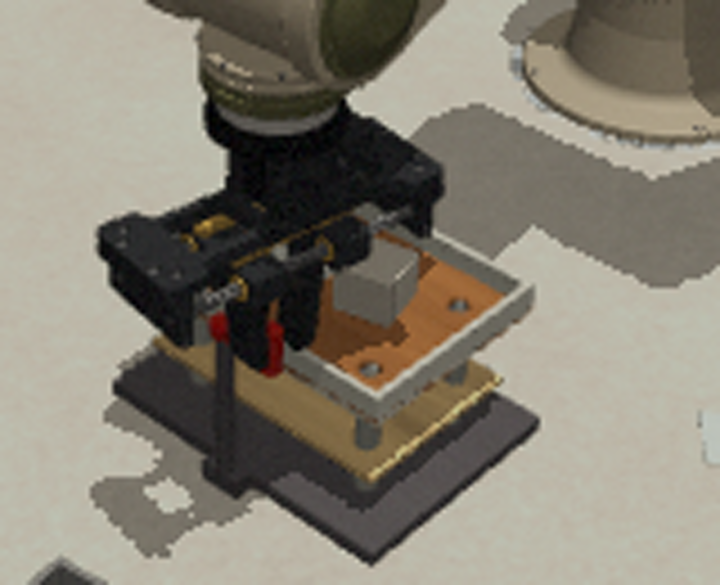

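Run:
```python
from h import *
rows([0.6208+.0455*np.cos(3.0),-.0015+.0455*np.sin(3.0),0.139],3.0,18)
```

```text
row x18 [-2.10e-04 -4.48e-03  7.00e-05] [ 5.000e-05  4.000e-05 -9.668e-02]
```

>>> jog_arm(steps=[[-0.0002,-0.0045,0,0,0,-0.0967,0.019],[-0.0002,-0.0045,0,0,0,-0.0967,0.019],[-0.0002,-0.0045,0,0,0,-0.0967,0.019],[-0.0002,-0.0045,0,0,0,-0.0967,0.019],[-0.0002,-0.0045,0,0,0,-0.0967,0.019],[-0.0002,-0.0045,0,0,0,-0.0967,0.019],[-0.0002,-0.0045,0,0,0,-0.0967,0.019],[-0.0002,-0.0045,0,0,0,-0.0967,0.019],[-0.0002,-0.0045,0,0,0,-0.0967,0.019],[-0.0002,-0.0045,0,0,0,-0.0967,0.019]])

```text
t: 15.05
eef_pos: [0.5933, 0.035, 0.1405]
eef_rot: [3.14, 0.001, 2.231]
ft_force: [1.5, -0.9, -1.1]
gripper_width: 0.0189
```

```bash
python3 look.py 9
python3 - <<'E'
from h import *
rows([0.6208+.0455*np.cos(3.0),-.0015+.0455*np.sin(3.0),0.139],3.0,8)
E
```

```text
15.05 [0.5933 0.035  0.1405] [3.140e+00 1.000e-03 2.231e+00] [ 1.5 -0.9 -1.1]
row x8 [-0.00024 -0.00445  0.00016] [ 5.000e-05  1.000e-04 -9.693e-02]
```

View pics/w9.png

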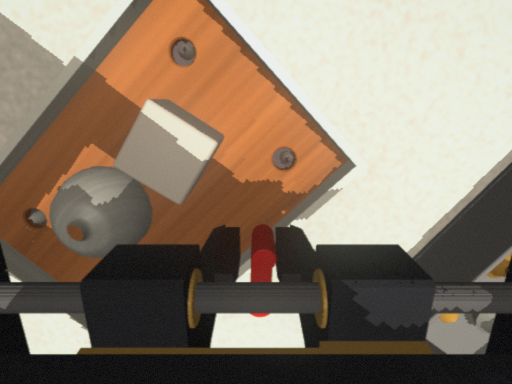

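View pics/s9.png

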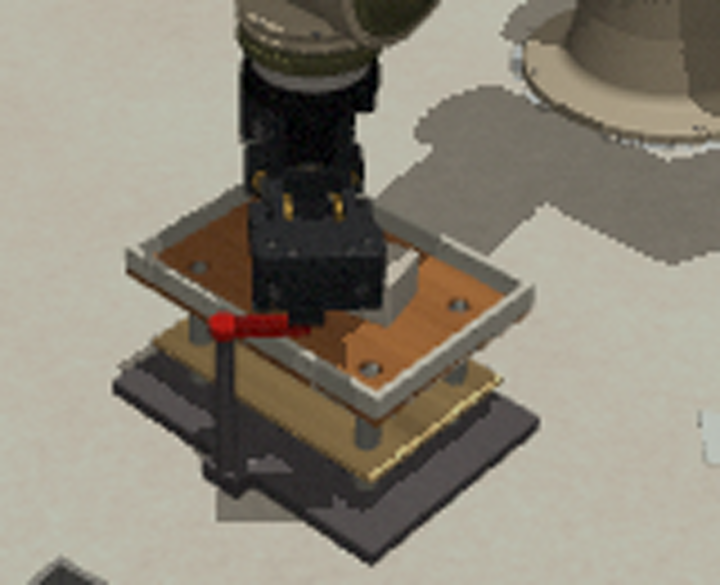

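The keeper is turning with the tool and passing over the rim at low force. Continuing to square, then a light close to centre it.

>>> jog_arm(steps=[[-0.0002,-0.0045,0,0,0,-0.097,0.019],[-0.0002,-0.0045,0,0,0,-0.097,0.019],[-0.0002,-0.0045,0,0,0,-0.097,0.019],[-0.0002,-0.0045,0,0,0,-0.097,0.019],[-0.0002,-0.0045,0,0,0,-0.097,0.019],[-0.0002,-0.0045,0,0,0,-0.097,0.019],[-0.0002,-0.0045,0,0,0,-0.097,0.019],[-0.0002,-0.0045,0,0,0,-0.097,0.013],[0,0,0,0,0,0,0.012],[0,0,0,0,0,0,0.012]], force=3)

```text
t: 16.2
eef_pos: [0.5753, 0.0049, 0.1399]
eef_rot: [-3.141, 0.0, 2.999]
ft_force: [-1.2, 0.1, 1.3]
gripper_width: 0.0126
```

>>> jog_arm(steps=[[0,0,0,0,0,0,0.012],[0,0,0,0,0,0,0.012],[0,0,0,0,0,0,0.035],[0,0,0,0,0,0,0.035],[0,0,0,0,0,0,0.035],[0,0,-0.02,0,0,0,0.035],[0,0,-0.03,0,0,0,0.035],[0,0,-0.04,0,0,0,0.035],[-0.02,0,-0.04,0,0,0,0.035],[-0.03,0,-0.03,0,0,0,0.035]])

```text
t: 17.2
eef_pos: [0.6248, -0.0019, 0.3034]
eef_rot: [-3.141, 0.003, 3.003]
ft_force: [0.2, -0.7, 1.4]
gripper_width: 0.0354
```

```bash
python3 look.py 10
```

```text
17.2 [ 0.6248 -0.0019  0.3034] [-3.141e+00  3.000e-03  3.003e+00] [ 0.2 -0.7  1.4]
```

View pics/w10.png

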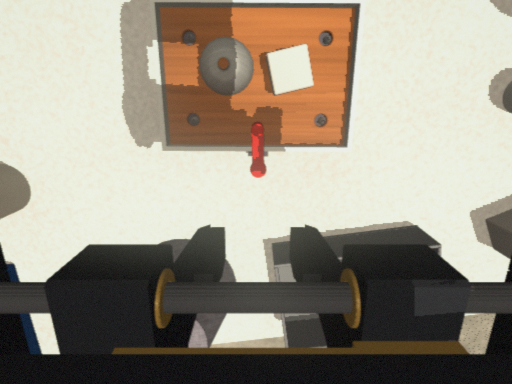

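View pics/s10.png

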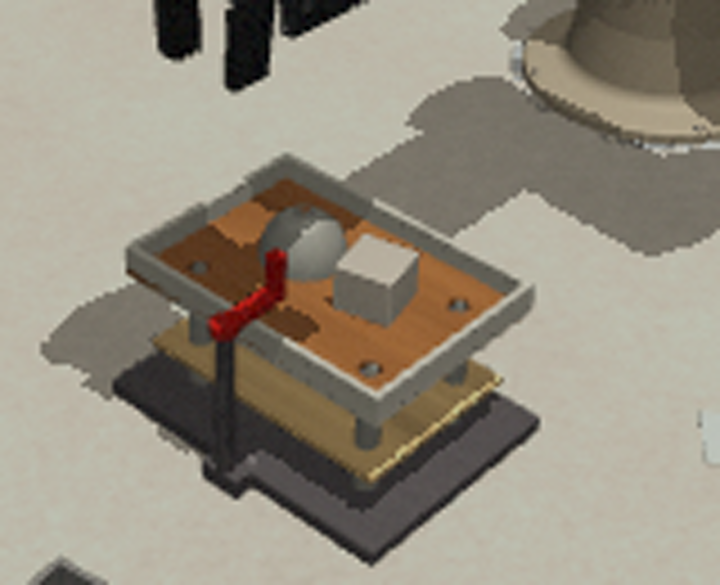

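Run:
```python
from h import *
im=cv2.imread("pics/w10.png").astype(int);c=calibration("wrist")
m=((im[...,2]>100)&(im[...,1]<60)&(im[...,0]<60));m[:100]=0;m[200:]=0
v,u=np.nonzero(m);m2=[(r,u[v==r].mean()) for r in np.unique(v) if 136<=r<=166]
s,b=np.polyfit(*zip(*m2),1)
p=[pix2z(c,(s*r+b,r),.1315) for r in (138,164)];d=p[0]-p[1];a=np.arctan2(d[1],d[0]);print("arm world",a)
print([round(x,1) for _,x in m2])
C=np.array([pix2z(c,q,.106) for q in [(188.5,37.5),(326,38),(194,119),(320.5,120)]])  # holes (approx)
for i,j in((0,1),(2,3)):
  d=C[j]-C[i];print("tray yaw",np.arctan2(-d[0],d[1]),np.linalg.norm(d))
d=C[0]-C[2];print(np.arctan2(-d[1],-d[0]))
print("pi-.141",np.pi-.141)
for cam in("wrist","scene","top"):
  cc=calibration(cam)
  for l,z in(("keeper_knob",.1565),("pivot",.1245)):
    for r in landmark_of(l,cam)[:1]:print(cam,l,round(r["conf"],2),pix2z(cc,r["uv"],z).round(4))
```

```text
Traceback (most recent call last):
TypeError: polyfit() missing 2 required positional arguments: 'y' and 'deg'
```

View pics/t10.png

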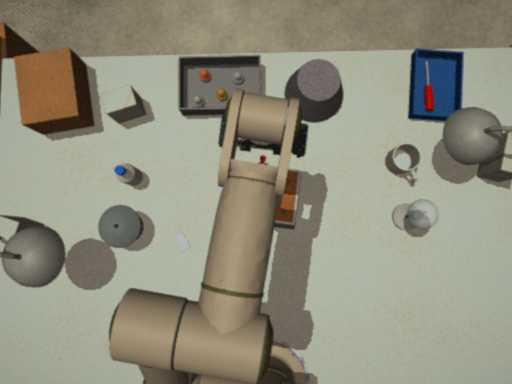

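Run:
```python
from h import *
im=cv2.imread("pics/w10.png").astype(int);c=calibration("wrist")
m=((im[...,2]>90)&(im[...,2]>2.2*im[...,1])&(im[...,2]>2.2*im[...,0]));m[:100]=0;m[200:]=0;m[:,:245]=0;m[:,272:]=0
v,u=np.nonzero(m);print(v.min(),v.max())
m2=np.array([(r,u[v==r].mean()) for r in np.unique(v) if 138<=r<=162]);print(m2[:,1].round(1))
s,b=np.polyfit(m2[:,0],m2[:,1],1)
p=[pix2z(c,(s*r+b,r),.1315) for r in (138,164)];d=p[0]-p[1];print("arm world",np.arctan2(d[1],d[0]))
C=np.array([pix2z(c,q,.106) for q in [(188.5,37.5),(326,38),(194,119),(320.5,120)]])
for i,j in((0,1),(2,3)):
  d=C[i]-C[j];print("tray yaw",np.arctan2(d[0],-d[1]),np.linalg.norm(d))
print("pi-.141",np.pi-.141)
for cam in("wrist","scene"):
  cc=calibration(cam)
  for l,z in(("keeper_knob",.1565),("pivot",.1245)):
    for r in landmark_of(l,cam)[:1]:print(cam,l,round(r["conf"],2),pix2z(cc,r["uv"],z).round(4))
```

```text
123 176
[257.  257.  257.  257.  257.  257.  257.  256.5 256.5 255.  255.  256.2
 257.  255.5 255.5 255.  255.5 255.5 256.  254.5 254. ]
arm world 2.8756977737969276
tray yaw -0.14314121206552352 0.1432751689200662
tray yaw -0.14773790751443297 0.141941455632568
pi-.141 3.000592653589793
wrist keeper_knob 0.63 [0.5803 0.0008 0.1565]
scene keeper_knob 0.56 [0.5831 0.0097 0.1565]
scene pivot 0.63 [ 0.6154 -0.0099  0.1245]
```

Run:
```python
import cv2
a=cv2.imread("pics/w10.png")
cv2.imwrite("pics/w10c.png",cv2.resize(a[110:190,210:310],None,fx=7,fy=7,interpolation=cv2.INTER_CUBIC))
```

```text
(no output)
```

View pics/w10c.png

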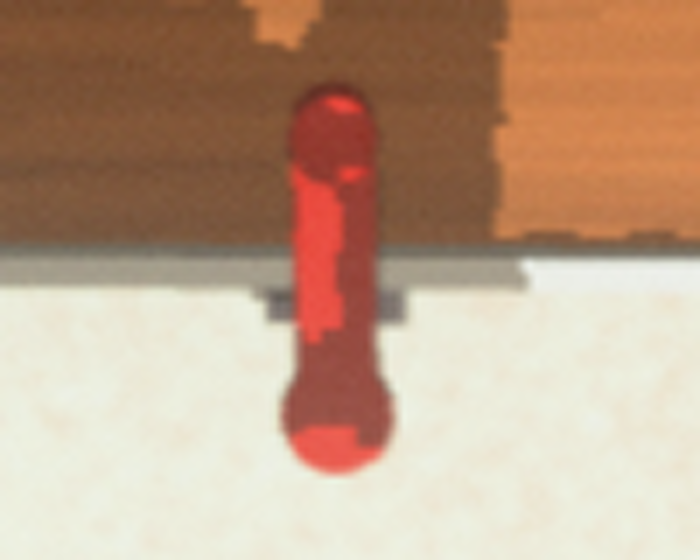

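The zoom shows the knob centre at (335,135) and the hub at (338,420), so the arm stands square to the rim to within about 0.01-0.02 rad. The tray's yaw (-0.145) matches the stand's (-0.141). Handing in.

```bash
python3 -c "
from cell import *
print(finish_job())"
```

```text
the job is handed in; nothing more can be done
None
```

The tray is home on its four posts and the keeper is swung in square over its +x rim. I handed the job in shortly after 17.2 s on the robot's clock, with the gripper clear of everything.

**Tray:** I pushed the -x rim along the stand's +x with two spread fingertips, at about 6 N, until the tray squared up and dropped.
- All four pins show in their holes, and the marble foot and the dome stayed on.
- The rim corners in the scene picture match the home height to within about 7 px; the 12 mm drop is about 16 px there.
- The tray's yaw reads about -0.145 rad against about -0.141 for the stand.

**Keeper:** I caged the knob between the fingers and turned it about the pivot by about 1.74 rad, then centred it with a 3 N close, released it and lifted away. In the zoomed wrist picture the arm is square to the rim to within about 0.02 rad.

**Checks that disagreed:**
- A colour-mask fit of the arm gave 2.88 rad instead of 3.00, because shadows cut up the mask. I went by the visible centres of the knob and the hub instead.
- The network's position for the knob was 4 to 8 mm off its expected place, which is its usual scatter.
- The tray's rim width in the wrist pictures read about 6% short, though the hole spacing was right.

The other things on the bench look unmoved in the last top picture. I compared them by eye only.

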